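Load the tube carrier through the spring gate and step the selector three clicks

ROBOT

A 6-joint arm with a two-finger parallel gripper is mounted at the origin on the work surface. World frame = base frame: x ahead of the robot, y to its left, z up, the work surface at z = 0. Lengths are in m, angles in rad, forces in N, time in s.
With the tool pointing down it reaches from about 0.25 to 0.775 m from the base axis. Payload 4 kg.
Tool frame: the origin (TCP) lies on the centre line of the jaws, within the pads' length; the fingertips stand 8 mm ahead of it and the grasp point (between the pads) lies 11 mm behind it; z points along the fingers, y is the direction in which the jaws open and shut (so a half turn about z gives the same grasp; the last joint's range is limited). The gripper opens to 94 mm and grips with 3 to 60 N. Pads are 16 mm wide; open, the fingers measure 119 mm over their backs; the gripper's body (75 mm by 177 mm) begins 78 mm behind the grasp point.
Start: joints at [1.167, 0.087, 1.371, -0, 1.684, -0.103], TCP at [0.163, 0.525, 0.214] pointing down, gripper open.
Joint ranges: [-3.1, 3.1], [-0.76, 2.03], [0.27, 2.55], [-1.08, 4.22], [0.17, 2.65], [-2.57, 2.57]. Speed limits (rad/s): [2.79, 2.79, 3.14, 3.14, 3.14, 3.14].

INTERFACE

Orientations are given as [roll, pitch, yaw] about the fixed x, y, z axes, in that order (R = Rz(yaw) Ry(pitch) Rx(roll)).
In Python, from bench import robot gives the robot as it stands.
- The arm moves only by the shell command python3 -m crank 'ROWS' [OPENING]. ROWS is JSON, a list of rows, each a list of 4 numbers: the shift along the tool's x, y, z scaled (see below), then the turn about the tool's z scaled (see below). A call has exactly 10 rows; each row shifts and turns the commanded pose from where the row before left it, along the tool's axes as they then stand; what a row does not reach is not made up. The controller multiplies each number of a shift by 0.2 m and each number of a turn by pi/2 rad. A row lasts 1/8 s, in which the tool goes at most 62.5 mm and 10.7 degrees, less where a joint would pass 70% of its speed; a pose out of reach is approached as far as the arm can. A call with a number of a shift or a turn outside -1 to 1 is refused whole. A call with a gripper value outside its range is refused whole. OPENING is the gripper command: -1 is fully open, 1 is shut, values between are in proportion, set as the call begins (- or left out, the last holds). The fingers move at their own pace and stop on an object; the grip force is fixed at half the most. Time passes only in rows, so rows that do not move let the fingers close, or fill a call up. It gives the time, the measured TCP pose, the force and the opening at its end, in the units of the state.
- robot.get_obs(): the state, without advancing time (a new reading comes with each control period).
- robot.snapshot(name): name is "scene" or "top"; returns (picture, depth): 384x512x3 uint8, red, green, blue; 384x512 float32, m along the optical axis (not along the pixel's ray), 0 where there is no reading.
- robot.camera_params(name): a dict with "fx", "fy", "cx", "cy" (pixels), "world_from_camera" (4x4, takes a point from camera to world coordinates). Camera axes: x right, y down, z forward; pixel columns grow to the right and rows downward; lengths in m; the calibration is good to about 2 mm. A picture is of the moment at which its call begins. camera_params takes no time and is no camera call.
- robot.close_job(): hands the job in, once; it reports no verdict.
The state is a dict: "time": time; "joint_positions": joint angles; "qvel": joint speeds; "joint_torque": joint torques, N m; "tool_pos": TCP position; "ee_rot": TCP orientation; "wrist_force": force on the tool from outside, world axes, zero at the start; "wrist_torque": the same for the moment, N m; "width": finger opening in m.
Only numpy, scipy, OpenCV 4.12 (cv2) and the standard library are available. Lean on these libraries where they do the work, as an engineer would, in place of code of your own. Each camera call takes 0.05 s, during which the arm holds its last target.

TASK

Load the analyser: take the tube carrier with the upright handle, set it in the open entry of the infeed lane and push it along the lane through the spring gate, home against the end stop, so that both gate leaves shut behind it. Then turn the selector knob on the control box exactly three clicks clockwise (seen from above) from where it stands, and let go. Keep the carrier upright and leave everything else on the bench where it is.

Things in the scene. Friction and masses are not known exactly. Their poses are not given: they have to be found in the camera images.
- carrier: loose grey carrier, 0.18-0.35 kg: block 44 (x) x 130 (y) x 34 mm high, eight capped tubes up to 58 mm, and in the middle an upright handle plate 12 mm thick (x), 36 mm long (y), 42 to 100 mm above the underside. Origin: centre of underside, z up. Same shape after a half turn about z. Best pinched across the 12 mm from above at 85 mm height. Starts standing on the bench.
- infeed: fixed infeed lane, open above, analyser at its end. Origin: on the bench, midway between the leaves, in the closed gate's plane. Carriers, long side along the lane, are pushed along its own -y; x is across. Lane floor 6 mm above bench, walls 46 mm high. From y = -62 mm to the stop the lane is 54 mm wide; between gate and there, side pockets take the open leaves and slanted walls guide.
- entry (a point): middle of the lane's open entry, on the lane floor (infeed y = +80 mm). The entry, y = +150 to +40 mm, is 66 mm wide inside, then tapers to 54 mm at the gate. A carrier set down centred here stands clear of the gate (nose 15 mm before it)
- home (a point): on the lane floor, where the carrier's origin comes when it touches the end stop (infeed y = -107 mm). The stop face is 65 mm farther, at y = -172 mm, 62 mm high; the white analyser, 260 mm high, begins at y = -262 mm. The gate shuts behind the carrier from about y = -98 mm
- gate_a (a joint): gate leaf on the +x side of the lane, 30 mm long steel plate from 11 to 41 mm high on an upright hinge at x = +34 mm of the infeed: 0 closed, grows to 1.6 rad as it swings along the lane towards -y; a light spring (about 0.01 Nm shut, 0.04 Nm open) shuts it
- gate_b (a joint): the mirrored leaf on the -x side, hinge at x = -34 mm; same values
- console: fixed grey control box 150 x 140 x 50 mm that carries the selector knob at its middle; origin: centre of its underside, z up
- selector_top (a point): top centre of the black selector knob, 96 mm above the bench, on its upright axis. The knob is a disc 68 mm wide (its top 60 mm above the bench) with a straight bar grip across it, 64 mm long, 14 mm thick, from 60 to 96 mm above the bench. Pinch across the bar from above, about 12 mm below its top
- selector_tip (a point): on top of the bar, 30 mm from the axis, at the end marked with a white line (the pointer); from selector_top to here is the bar's direction
- selector (a joint): angle of the knob, rad, grows clockwise seen from above. Eight detents 24 degrees (0.419 rad) apart: 0, 0.419, ... 2.932, stops at both ends, dark ticks on the box. Starts resting in the first, second or third; snaps into the nearest when let go (0.08 Nm to pass a click). Three clicks are 72 degrees (1.257 rad).
- tube_block: shorter grey tube block without a handle, 60 x 86 x 60 mm, bystander; origin: centre of the underside
- tip_box: blue tip box with clear lid, 85 x 125 x 59 mm, bystander; origin: centre of the underside
- reagent_bottle: capped bottle 60 mm wide, 125 mm tall, bystander; origin: centre of the underside
- jar: jar 52 mm wide, 70 mm tall, bystander; origin: centre of the underside
- marker: black marker pen 120 mm long lying on the bench, bystander; origin: its middle
- beaker: white open cup 64 mm wide, 75 mm tall, bystander; origin: centre of the underside

How it is judged:
By the outcome, as a careful person would: the job done as asked, in the order asked, and still so for the second after the job is handed in, with the robot touching nothing.
It also fails if it takes over 61 s, if anything falls off the work surface, if the arm or the gripper's body presses on something with over 40 N, if the wrist force passes 120 N, or if a joint passes its speed limit or range.

## Working session

There is one attempt and no reset: what is moved stays moved. The work goes in short steps, Python scripts to look and compute and a shell command to move; the robot and the scene stay as the last step left them, time stands still between calls to the robot, and variables do not carry over. Pictures are saved under pics/ and viewed, and the job is handed in when it is done.

```bash
ls; mkdir -p pics; python3 - <<'E'
from bench import robot
import cv2,numpy as np
print(robot.get_obs())
for n in ("scene","top"):
    p,d=robot.snapshot(n); cv2.imwrite(f"pics/{n}0.png",p[:,:,::-1]); np.savez(f"{n}0.npz",p=p,d=d)
    c=robot.camera_params(n); print(n,c)
E
```

```text
pics
{'time': 0.0, 'joint_positions': array([ 1.16690280e+00,  8.79596598e-02,  1.37221107e+00, -3.56236483e-05,
        1.68355969e+00, -1.03103921e-01]), 'qvel': array([-0.00021789, -0.00015414, -0.0008736 ,  0.0008206 , -0.00160422,
        0.0002336 ]), 'joint_torque': array([-5.80701908e-04, -3.40179527e+01, -3.02430689e+01,  7.18572945e-02,
        3.28462792e-02, -1.36943545e-04]), 'tool_pos': array([0.16276921, 0.52483332, 0.21232349]), 'ee_rot': array([-3.13946260e+00, -1.84803581e-04,  2.84079888e+00]), 'wrist_force': array([ 0.54731979, -0.06676023, -0.03080646]), 'wrist_torque': array([ 0.03035134, -0.06026952,  0.01479706]), 'width': 0.09375497089036511}
scene {'fx': 434.06647473020695, 'fy': 434.06647473020695, 'cx': 254.28728270462983, 'cy': 188.59382431313637, 'world_from_camera': array([[-0.70952799,  0.51244574, -0.48370383,  1.21255233],
       [ 0.70466634,  0.51978618, -0.48297793,  0.73439668],
       [ 0.00392259, -0.68353616, -0.72990611,  1.04170926],
       [ 0.        ,  0.        ,  0.        ,  1.        ]])}
top {'fx': 448.3170838824432, 'fy': 448.3170838824432, 'cx': 257.7636513289276, 'cy': 192.61130975426695, 'world_from_camera': array([[-6.54647487e-03, -9.90780752e-01,  1.35316830e-01,
         4.43630495e-01],
       [-9.99978551e-01,  6.51376988e-03, -6.84442760e-04,
         1.17359601e-01],
       [-2.03289976e-04, -1.35318408e-01, -9.90802143e-01,
         1.26762680e+00],
       [ 0.00000000e+00,  0.00000000e+00,  0.00000000e+00,
         1.00000000e+00]])}
```

View pics/scene0.png

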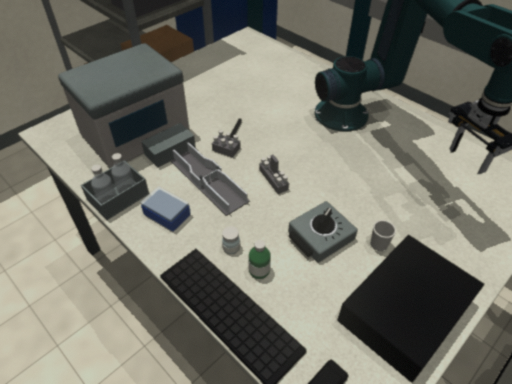

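View pics/top0.png

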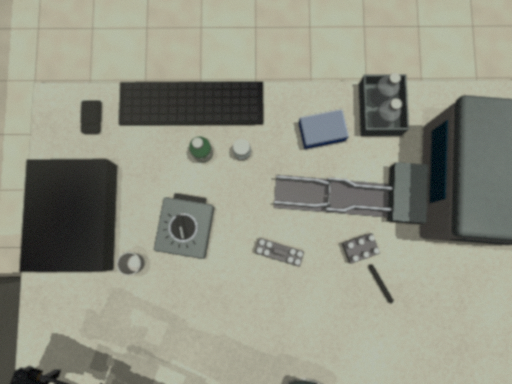

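The scene view shows the carrier at about (273,173), the lane at (210,180), the console at (322,230), and the analyser at upper left. In the top view the carrier is at (279,252), the lane spans (275–392,195), and the knob is at (183,230). I'll zoom in next.

```bash
cat > h.py <<'E'
import numpy as np,cv2
from bench import robot
def load(n,k=0):
    z=np.load(f"{n}{k}.npz"); return z['p'],z['d']
def snap(n,k):
    p,d=robot.snapshot(n); np.savez(f"{n}{k}.npz",p=p,d=d); return p,d
def cloud(n,d):
    c=robot.camera_params(n); v,u=np.mgrid[0:d.shape[0],0:d.shape[1]]
    P=np.stack([(u-c['cx'])/c['fx']*d,(v-c['cy'])/c['fy']*d,d],-1)
    T=c['world_from_camera']; return P@T[:3,:3].T+T[:3,3]
def ray(n,u,v,z):
    c=robot.camera_params(n);T=c['world_from_camera']
    r=T[:3,:3]@np.array([(u-c['cx'])/c['fx'],(v-c['cy'])/c['fy'],1.]); o=T[:3,3]
    return o+r*(z-o[2])/r[2]
def proj(n,P):
    c=robot.camera_params(n);T=np.linalg.inv(c['world_from_camera']); q=T[:3,:3]@np.asarray(P)+T[:3,3]
    return c['fx']*q[0]/q[2]+c['cx'],c['fy']*q[1]/q[2]+c['cy']
E
python3 - <<'E'
from h import *
p,d=load("top")
def crop(p,x0,y0,x1,y1,s,f):
    cv2.imwrite(f,cv2.resize(p[y0:y1,x0:x1,::-1],None,fx=s,fy=s,interpolation=cv2.INTER_CUBIC))
crop(p,240,160,440,300,4,"pics/t_lane.png")
crop(p,140,180,230,270,6,"pics/t_con.png")
W=cloud("top",d)
for (u,v) in [(100,300),(250,300),(183,230),(170,245),(279,252),(262,243),(295,257),(300,193),(360,197),(410,190),(240,150),(200,150),(132,263)]:
    print(u,v,W[v,u].round(4))
p,d=load("scene")
crop(p,130,110,330,260,4,"pics/s_lane.png"); crop(p,270,190,370,270,7,"pics/s_con.png")
E
```

```text
100 300 [ 0.3196  0.5561 -0.0047]
250 300 [0.3175 0.1399 0.0007]
183 230 [0.5066 0.3124 0.0946]
170 245 [0.4689 0.3547 0.0479]
279 252 [0.448  0.0628 0.1014]
262 243 [0.4724 0.106  0.056 ]
295 257 [0.4345 0.0164 0.036 ]
300 193 [ 0.6139 -0.0033  0.0073]
360 197 [ 0.6015 -0.1734  0.0061]
410 190 [ 0.6126 -0.2967  0.0628]
240 150 [0.7253 0.1643 0.0687]
200 150 [0.7195 0.2701 0.0966]
132 263 [0.4207 0.4677 0.0054]
```

View pics/t_lane.png

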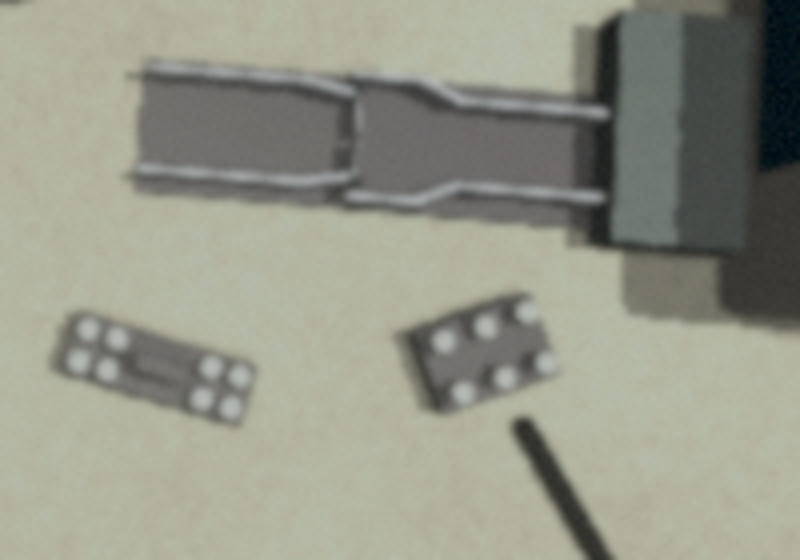

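View pics/t_con.png

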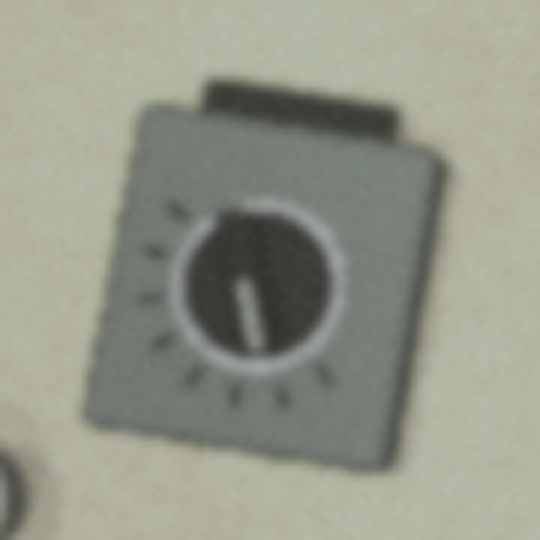

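View pics/s_lane.png

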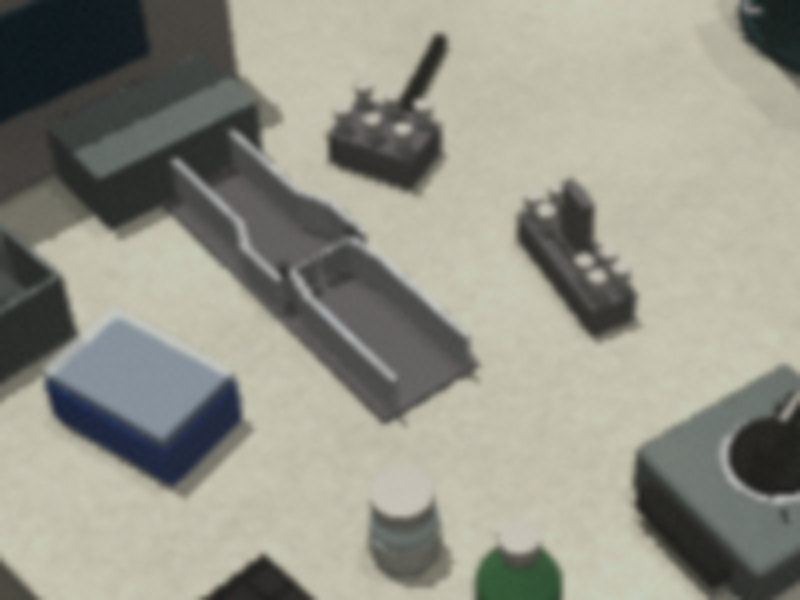

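View pics/s_con.png

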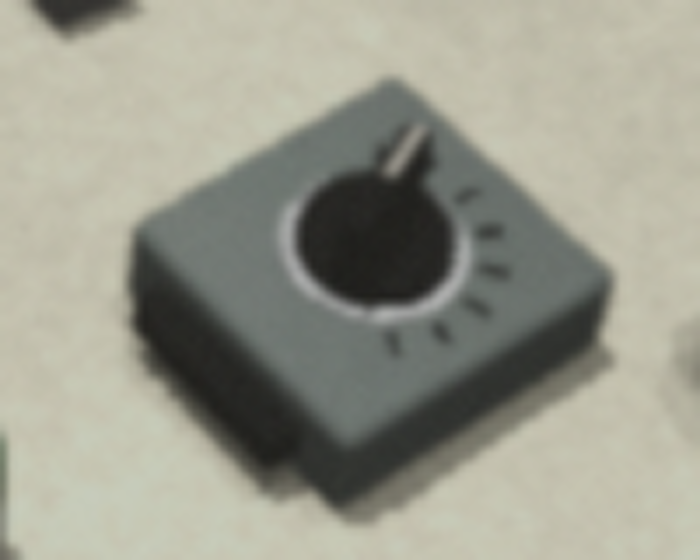

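The top view confirms that image-clockwise is clockwise from above. The eight ticks run from lower right to upper left, and the pointer is near the third tick. Next I'll measure everything.

```bash
python3 - <<'E'
from h import *
p,d=load("top"); W=cloud("top",d); hsv=cv2.cvtColor(p,cv2.COLOR_RGB2HSV)
g=cv2.cvtColor(p,cv2.COLOR_RGB2GRAY)
# carrier: dark mask + bright caps inside
def caps(n,box,zc):
    p,d=load(n); g=cv2.cvtColor(p,cv2.COLOR_RGB2GRAY); x0,y0,x1,y1=box
    s=6; G=cv2.resize(g[y0:y1,x0:x1],None,fx=s,fy=s,interpolation=cv2.INTER_CUBIC)
    m=(G<140).astype(np.uint8)
    cs,_=cv2.findContours(m,cv2.RETR_EXTERNAL,cv2.CHAIN_APPROX_NONE); c=max(cs,key=cv2.contourArea)
    f=np.zeros_like(m); cv2.drawContours(f,[cv2.convexHull(c)],-1,1,-1); f=cv2.erode(f,np.ones((7,7)))
    n_,l,st,ce=cv2.connectedComponentsWithStats(((G>150)&(f>0)).astype(np.uint8))
    pts=[]
    for i in range(1,n_):
        if st[i,4]>60:
            u=(ce[i][0]+.5)/s-.5+x0; v=(ce[i][1]+.5)/s-.5+y0; w=ray(n,u,v,zc); pts.append(w[:2]); print(n,(round(u,1),round(v,1)),st[i,4],w.round(4))
    return np.array(pts)
P=caps("top",(248,230,310,272),0.058)
if len(P)>=4:
    c=P.mean(0); _,_,V=np.linalg.svd(P-c); print("centre",c,"dir",V[0],np.degrees(np.arctan2(V[0][1],V[0][0])))
# carrier from depth
sub=np.zeros(d.shape,bool); sub[230:275,248:312]=1
q=W[sub&(W[...,2]>0.02)&(W[...,2]<0.12)]; print("rect",cv2.minAreaRect(q[:,:2].astype(np.float32)))
q=W[sub&(W[...,2]>0.08)]; print("handle",len(q),q.mean(0),cv2.minAreaRect(q[:,:2].astype(np.float32)))
# knob via depth
sub=np.zeros(d.shape,bool); sub[205:255,160:208]=1
q=W[sub&(W[...,2]>0.085)]; print("bar",len(q),q.mean(0),cv2.minAreaRect(q[:,:2].astype(np.float32)))
q=W[sub&(W[...,2]>0.055)]; print("disc",len(q),cv2.minEnclosingCircle(q[:,:2].astype(np.float32)))
sub=np.zeros(d.shape,bool); sub[185:265,145:220]=1
q=W[sub&(W[...,2]>0.03)]; print("console",cv2.minAreaRect(q[:,:2].astype(np.float32)))
E
```

```text
top (np.float64(261.7), np.float64(241.8)) 656 [0.4755 0.1068 0.058 ]
top (np.float64(268.9), np.float64(244.0)) 671 [0.4696 0.0875 0.058 ]
top (np.float64(259.3), np.float64(249.8)) 719 [0.4544 0.1133 0.058 ]
top (np.float64(292.5), np.float64(251.3)) 677 [0.4498 0.0247 0.058 ]
top (np.float64(266.4), np.float64(252.1)) 651 [0.4482 0.0944 0.058 ]
top (np.float64(299.0), np.float64(253.9)) 454 [0.4429 0.0074 0.058 ]
top (np.float64(290.2), np.float64(259.2)) 667 [0.4289 0.0311 0.058 ]
top (np.float64(297.5), np.float64(261.5)) 736 [0.4228 0.0118 0.058 ]
centre [0.44901135 0.05963582] dir [0.3032646  0.95290639] 72.34621162850993
rect ((0.4495047628879547, 0.06046374887228012), (0.1296050250530243, 0.043996043503284454), 72.5320053100586)
handle 82 [0.44805907 0.07170616 0.32760151] ((0.45020243525505066, 0.07950706779956818), (0.07494543492794037, 0.016946928575634956), 87.10782623291016)
bar 148 [0.51389798 0.31302241 0.1345194 ] ((0.4732041358947754, 0.23522554337978363), (0.23691630363464355, 0.05420878902077675), 63.02676010131836)
disc 537 ((0.48987120389938354, 0.24815905094146729), 0.1388324797153473)
console ((0.5136416554450989, 0.24891173839569092), (0.28273436427116394, 0.1671345978975296), 80.42235565185547)
```

```bash
python3 - <<'E'
from h import *
p,d=load("top"); W=cloud("top",d)
sub=np.zeros(d.shape,bool); sub[170:222,268:396]=1
z=W[...,2]
print(np.histogram(z[sub],bins=np.arange(-.01,.08,.005)))
lane=(sub&(z>0.03)&(z<0.06)).astype(np.uint8)*255
v=np.clip(z*4000,0,255).astype(np.uint8)
cv2.imwrite("pics/h_lane.png",cv2.resize(v[160:300,240:440],None,fx=4,fy=4,interpolation=cv2.INTER_NEAREST))
cv2.imwrite("pics/h_con.png",cv2.resize(np.clip(z*2500,0,255).astype(np.uint8)[180:270,140:230],None,fx=6,fy=6,interpolation=cv2.INTER_NEAREST))
E
```

```text
(array([  41, 1107, 2109, 1916,  249,   90,   82,   83,  103,  106,  243,
        292,   67,   41,   89,    9,    0]), array([-0.01 , -0.005,  0.   ,  0.005,  0.01 ,  0.015,  0.02 ,  0.025,
        0.03 ,  0.035,  0.04 ,  0.045,  0.05 ,  0.055,  0.06 ,  0.065,
        0.07 ,  0.075]))
```

View pics/h_lane.png

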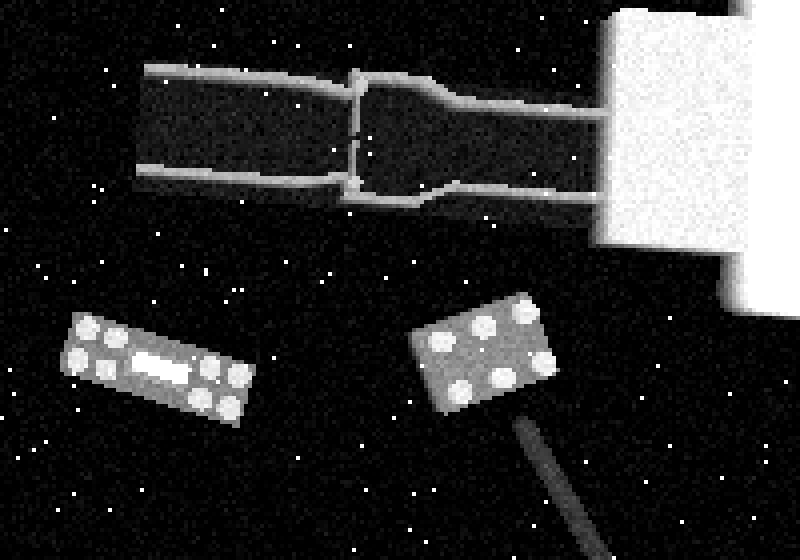

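View pics/h_con.png

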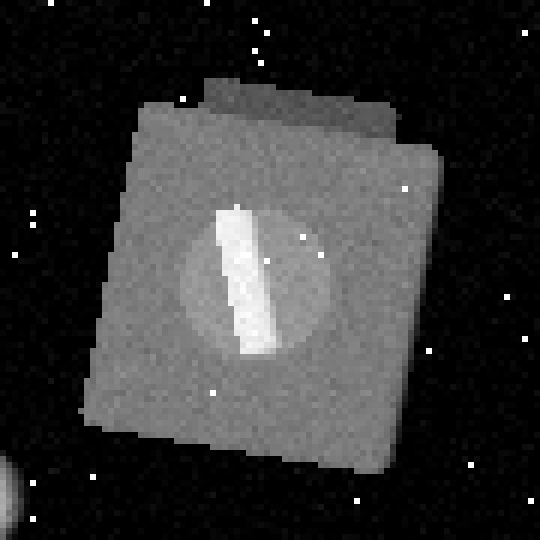

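The height map is clean and shows the walls, the gate plane, the handle and the bar clearly. Next is lane geometry and filtered bar and handle fits, with the scene camera as a cross-check.

```bash
cat > meas.py <<'E'
from h import *
def fitrect(q,lo=None):
    r=cv2.minAreaRect(q[:,:2].astype(np.float32)); return np.round(r[0],4),np.round(r[1],4),round(r[2],2)
def pca(q):
    m=q[:,:2].mean(0); _,_,V=np.linalg.svd(q[:,:2]-m); return m.round(4),V[0].round(4),round(np.degrees(np.arctan2(V[0][1],V[0][0])),2)
def reg(W,x,y,z):
    return W[(W[...,0]>x[0])&(W[...,0]<x[1])&(W[...,1]>y[0])&(W[...,1]<y[1])&(W[...,2]>z[0])&(W[...,2]<z[1])]
E
python3 - <<'E'
from meas import *
for n in("top","scene"):
    p,d=load(n); W=cloud(n,d); print(n)
    q=reg(W,(.40,.50),(-.02,.14),(.09,.11)); print("handle",len(q),pca(q),fitrect(q),np.median(q[:,2]))
    q=reg(W,(.40,.50),(-.02,.14),(.02,.11)); print("carrier",len(q),pca(q),fitrect(q))
    q=reg(W,(.45,.57),(.25,.38),(.09,.102)); print("bar",len(q),pca(q),fitrect(q),np.median(q[:,2]))
    q=reg(W,(.45,.57),(.25,.38),(.0565,.102)); print("disc",len(q),np.round(cv2.minEnclosingCircle(q[:,:2].astype(np.float32))[0],4),fitrect(q))
    q=reg(W,(.40,.62),(.20,.42),(.043,.065)); print("console",len(q),fitrect(q))
    # lane walls
    q=reg(W,(.5,.75),(-.27,.08),(.036,.056)); print("walls",len(q),fitrect(q),np.median(q[:,2]))
    q=reg(W,(.5,.75),(-.27,.08),(.042,.050))
    if n=="top": np.save("walls.npy",q)
    v=(np.clip((q[:,0]-.5)/.001,0,249)).astype(int); h=np.clip((.1-q[:,1])/.001,0,379).astype(int)
    im=np.zeros((250,380),np.uint8); im[249-v,h]=255
    cv2.imwrite(f"pics/walls_{n}.png",cv2.resize(im,None,fx=2,fy=2,interpolation=cv2.INTER_NEAREST))
# white line
p,d=load("top"); hsv=cv2.cvtColor(p,cv2.COLOR_RGB2HSV); print(p[222:242,180:188].min(-1))
E
```

```text
top
handle 64 (array([0.4492, 0.0604]), array([0.2963, 0.9551]), np.float64(72.77)) (array([0.4491, 0.0601]), array([0.0353, 0.0115]), 73.31) 0.09978935505078834
carrier 764 (array([0.4492, 0.061 ]), array([-0.3056, -0.9522]), np.float64(-107.79)) (array([0.4495, 0.0605]), array([0.1296, 0.044 ]), 72.53)
bar 130 (array([0.5164, 0.3202]), array([-0.9787, -0.2055]), np.float64(-168.14)) (array([0.5168, 0.3207]), array([0.063 , 0.0143]), 12.55) 0.09556671170320197
disc 486 [0.5174 0.3225] (array([0.5119, 0.3172]), array([0.078, 0.14 ]), 41.95)
console 2636 (array([0.5206, 0.3201]), array([0.1403, 0.1568]), 80.26)
walls 741 (array([ 0.649, -0.103]), array([0.3357, 0.1844]), 80.88) 0.0452268648564782
scene
handle 48 (array([0.4507, 0.0633]), array([0.2758, 0.9612]), np.float64(73.99)) (array([0.4493, 0.0624]), array([0.0373, 0.0122]), 73.53) 0.09901837089630267
carrier 578 (array([0.4574, 0.0697]), array([0.2315, 0.9728]), np.float64(76.62)) (array([0.4508, 0.0603]), array([0.1342, 0.046 ]), 75.93)
bar 96 (array([0.5183, 0.3227]), array([0.9797, 0.2004]), np.float64(11.56)) (array([0.518 
[... 308 characters left out ...]
[[ 53  55  49  48  51  54  56  55]
 [ 56  54  52  48  50  53  56  56]
 [ 54  56  51  48  46  54  54  55]
 [ 65  60  52  53  49  54  57  58]
 [ 85  78  62  49  50  49  55  56]
 [111 103  73  53  49  48  54  56]
 [127 113  85  56  49  51  51  58]
 [124 123  92  63  48  50  51  52]
 [115 122 102  67  52  49  52  53]
 [109 127 109  70  50  47  52  55]
 [106 130 117  79  54  49  50  51]
 [102 127 121  87  62  46  47  52]
 [ 93 124 119  94  65  49  48  50]
 [ 88 119 123 102  69  52  48  51]
 [ 75 111 126 107  71  51  51  53]
 [ 69  99 120 103  74  54  53  63]
 [ 75  87 100  94  80  66  76  93]
 [105 109 115 112 110 109 120 133]
 [142 144 147 151 146 143 146 148]
 [146 150 154 157 152 145 139 136]]
```

```bash
sleep 3; true
```

```text
(no output)
```

View pics/walls_top.png

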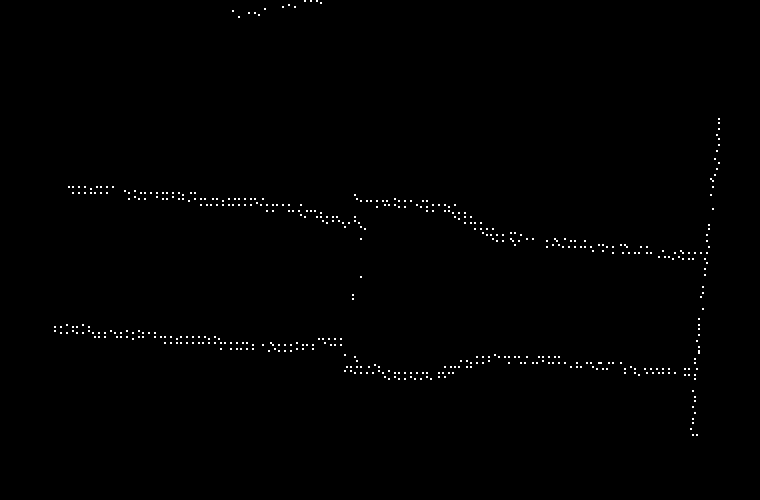

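View pics/walls_scene.png

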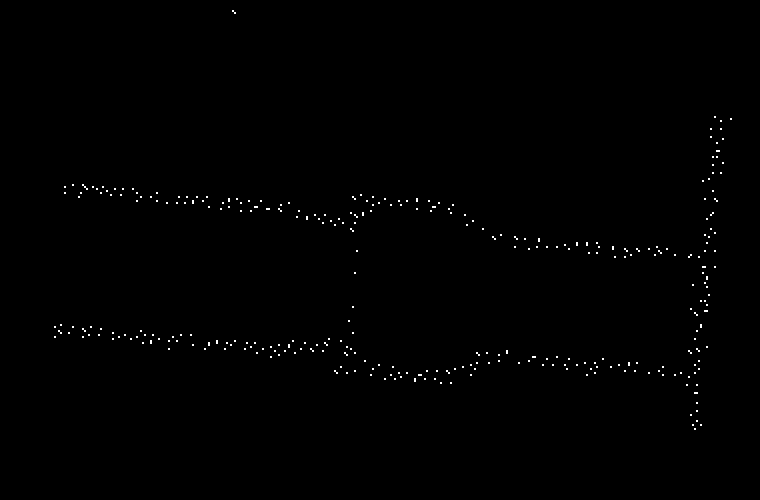

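```bash
python3 - <<'E'
from meas import *
Q=[]
for n in("top","scene"):
    p,d=load(n); W=cloud(n,d); q=reg(W,(.5,.72),(-.26,.08),(.038,.053)); 
    res={}
    for nm,(a,b) in dict(entry=(0.0,.075),narrow=(-.24,-.155)).items():
        for s,(xa,xb) in dict(hi=(.61,.68) if nm=="entry" else (.60,.65),lo=(.55,.60) if nm=="entry" else (.54,.585)).items():
            r=q[(q[:,1]>a)&(q[:,1]<b)&(q[:,0]>xa)&(q[:,0]<xb)]
            f=np.polyfit(r[:,1],r[:,0],1); k=abs(np.polyval(f,r[:,1])-r[:,0])<.004; f=np.polyfit(r[k,1],r[k,0],1)
            ym=(a+b)/2; res[nm,s]=np.polyval(f,ym); print(n,nm,s,k.sum(),"slope deg",np.degrees(np.arctan(f[0])).round(2),"x at",ym,np.polyval(f,ym).round(4),"y range",r[k,1].min().round(4),r[k,1].max().round(4))
    ce=(res["entry","hi"]+res["entry","lo"])/2; cn=(res["narrow","hi"]+res["narrow","lo"])/2
    print(n,"centre entry y=.0375",ce,"narrow y=-.1975",cn,"angle",np.degrees(np.arctan2(ce-cn,.235)))
    # stop face: points on stop z .05-.06 top ; face edge
    q=reg(W,(.5,.72),(-.36,-.2),(.056,.068)); print("stop top",fitrect(q),np.median(q[:,2]))
    q=reg(W,(.585,.635),(-.12,-.04),(.025,.048)); 
    print("gate pts",len(q),q.mean(0).round(4),pca(q))
E
```

```text
top entry hi 52 slope deg 4.43 x at 0.0375 0.6535 y range 0.0018 0.0658
top entry lo 56 slope deg 5.46 x at 0.0375 0.5825 y range 0.0008 0.0722
top narrow hi 66 slope deg 6.02 x at -0.1975 0.6262 y range -0.2396 -0.1552
top narrow lo 60 slope deg 5.64 x at -0.1975 0.5672 y range -0.2379 -0.1579
top centre entry y=.0375 0.6180206834099565 narrow y=-.1975 0.596736886777983 angle 5.175122002462414
stop top (array([ 0.6135, -0.2977]), array([0.0942, 0.2173]), 84.87) 0.062030861900218226
gate pts 30 [ 0.6128 -0.0789  0.0367] (array([ 0.6128, -0.0789]), array([-0.9976,  0.0699]), np.float64(175.99))
scene entry hi 43 slope deg 6.34 x at 0.0375 0.6535 y range 0.0017 0.0686
scene entry lo 48 slope deg 4.78 x at 0.0375 0.5822 y range 0.0004 0.073
scene narrow hi 45 slope deg 4.09 x at -0.1975 0.6265 y range -0.2379 -0.1575
scene narrow lo 38 slope deg 5.21 x at -0.1975 0.5673 y range -0.2371 -0.1594
scene centre entry y=.0375 0.6178590177131196 narrow y=-.1975 0.5969236430986787 angle 5.090852584652689
stop top (array([ 0.6142, -0.2983]), array([0.1028, 0.2187]), 85.08) 0.06223122734228803
gate pts 41 [ 0.6076 -0.0779  0.0357] (array([ 0.6076, -0.0779]), array([ 0.9984, -0.0571]), np.float64(-3.27))
```

The measurements agree with the given sizes and between the two views:
- **Carrier:** (.449, .060), long axis at 72.6°.
- **Lane:** origin (.6075, −.0787), long axis at 84.9°.
- **Knob:** (.517, .321), pointer at −168°, which is tick 2.

First move is toward the carrier at constant yaw.

```bash
cat > to.py <<'E'
import sys; from h import *
# usage: to.py x y z yawdeg -> remaining shift in tool axes (units) and turn (units)
x,y,z,w=map(float,sys.argv[1:5]); o=robot.get_obs(); 
from scipy.spatial.transform import Rotation as Rn
R=Rn.from_euler('xyz',o['ee_rot']).as_matrix(); dlt=np.array([x,y,z])-o['tool_pos']
cur=np.degrees(o['ee_rot'][2]); t=(w-cur+180)%360-180
print("t",o['time'],"pos",o['tool_pos'].round(4),"yaw",cur.round(2),"F",o['wrist_force'].round(1),"M",o['wrist_torque'].round(2),"w",round(o['width'],4),"q6",o['joint_positions'][5].round(2))
print("world d mm",(dlt*1e3).round(1),"tool units",(R.T@dlt/.2).round(4),"turn units",round(-t/90,4))
R2=Rn.from_euler('xyz',[np.pi,0,np.radians(w)]).as_matrix(); print("tool units in target yaw",(R2.T@dlt/.2).round(4))
E
python3 -m crank '[[-0.2,-0.18,0.02,0],[-0.2,-0.18,0.02,0],[-0.2,-0.18,0.02,0],[-0.2,-0.18,0.02,0],[-0.2,-0.18,0.02,0],[-0.2,-0.18,0.02,0],[-0.2,-0.18,0.02,0],[-0.2,-0.18,0.02,0],[-0.2,-0.18,0.02,0],[-0.2,-0.18,0.02,0]]' -1
python3 to.py .4492 .0603 .16 72.6
```

```text
time: 1.35
tool_pos: [0.4387, 0.0613, 0.173]
ee_rot: [3.141, -0.0, 2.841]
wrist_force: [0.9, 0.8, 1.2]
width: 0.094
t 1.35 pos [0.4387 0.0613 0.173 ] yaw 162.75 F [0.9 0.8 1.2] M [ 0.02 -0.02 -0.02] w 0.094 q6 -1.26
world d mm [ 10.5  -1.  -13. ] tool units [-0.0516  0.0106  0.0652] turn units 1.0017
tool units in target yaw [0.0107 0.0516 0.0652]
```

```bash
python3 -m crank '[[0,0,0,0.1],[0,0,0,0.11],[0,0,0,0.11],[0,0,0,0.11],[0,0,0,0.11],[0,0,0,0.11],[0,0,0,0.11],[0,0,0,0.11],[0,0,0,0.11],[0,0,0,0.021]]'
python3 to.py .4492 .0603 .16 72.6
```

```text
time: 2.6
tool_pos: [0.438, 0.063, 0.173]
ee_rot: [-3.141, 0.0, 1.269]
wrist_force: [0.5, 0.8, -0.1]
width: 0.0937
t 2.6 pos [0.438 0.063 0.173] yaw 72.69 F [ 0.5  0.8 -0.1] M [-0.01  0.06  0.01] w 0.0937 q6 0.32
world d mm [ 11.2  -2.7 -13. ] tool units [0.0039 0.0573 0.065 ] turn units 0.001
tool units in target yaw [0.0039 0.0573 0.0651]
```

```bash
python3 -m crank '[[0.004,0.057,0,0],[0,0,0.05,0],[0,0,0.08,0],[0,0,0.08,0],[0,0,0.08,0],[0,0,0.08,0],[0,0,0.05,0],[0,0,0.05,0],[0,0,0.02,0],[0,0,0,0]]'
python3 to.py .4492 .0603 .074 72.6
```

```text
time: 3.85
tool_pos: [0.4495, 0.0604, 0.0754]
ee_rot: [-3.142, -0.0, 1.268]
wrist_force: [-0.5, 0.3, 0.3]
width: 0.0937
t 3.85 pos [0.4495 0.0604 0.0754] yaw 72.68 F [-0.5  0.3  0.3] M [-0.02  0.08  0.01] w 0.0937 q6 0.31
world d mm [-0.3 -0.1 -1.4] tool units [-0.0007 -0.0014  0.0072] turn units 0.0008
tool units in target yaw [-0.0007 -0.0014  0.0072]
```

Within 0.5 mm laterally. I'll close the jaws, then lift a little.

```bash
python3 -m crank '[[0,0,0.007,0],[0,0,0,0],[0,0,0,0],[0,0,0,0],[0,0,0,0],[0,0,0,0],[0,0,0,0],[0,0,0,0],[0,0,0,0],[0,0,0,0]]' 1
python3 to.py .4492 .0603 .074 72.6; cp h.py h_.py
```

```text
time: 5.1
tool_pos: [0.4493, 0.0604, 0.0739]
ee_rot: [-3.141, 0.0, 1.268]
wrist_force: [-0.0, -0.5, 0.2]
width: 0.0117
t 5.1 pos [0.4493 0.0604 0.0739] yaw 72.68 F [-0.  -0.5  0.2] M [-0.    0.16  0.  ] w 0.0117 q6 0.31
world d mm [-0.1 -0.1  0.1] tool units [-0.0004 -0.0002 -0.0005] turn units 0.0009
tool units in target yaw [-0.0004 -0.0002 -0.0005]
```

```bash
python3 -m crank '[[0,0,-0.02,0],[0,0,-0.04,0],[0,0,-0.06,0],[0,0,-0.08,0],[0,0,-0.08,0],[0,0,-0.06,0],[0,0,-0.04,-0.03],[0,0,-0.02,-0.05],[0,0,0,-0.055],[0,0,0,0]]'
python3 to.py .6147 .0010 .12 84.87
```

```text
time: 6.35
tool_pos: [0.4495, 0.0604, 0.1545]
ee_rot: [3.141, -0.0, 1.48]
wrist_force: [-0.4, -0.1, -3.3]
width: 0.0119
t 6.35 pos [0.4495 0.0604 0.1545] yaw 84.77 F [-0.4 -0.1 -3.3] M [-0.08  0.04 -0.01] w 0.0119 q6 0.1
world d mm [165.2 -59.4 -34.5] tool units [-0.2203  0.8494  0.173 ] turn units -0.0011
tool units in target yaw [-0.2218  0.849   0.1727]
```

```bash
python3 -m crank '[[-0.01,0.04,0,0],[-0.02,0.08,0,0],[-0.03,0.12,0,0],[-0.03,0.12,0,0],[-0.03,0.12,0,0],[-0.03,0.12,0,0],[-0.03,0.12,0,0],[-0.02,0.08,0,0],[-0.01,0.04,0,0],[-0.01,0.009,0,0]]'
python3 to.py .6147 .0010 .0845 84.87
python3 - <<'E'
from meas import *
for n in("top","scene"):
    p,d=snap(n,1); W=cloud(n,d)
    cv2.imwrite(f"pics/{n}1.png",cv2.resize(p[150:240,230:430,::-1] if n=="top" else p[80:240,120:330,::-1],None,fx=3.5,fy=3.5,interpolation=cv2.INTER_CUBIC))
E
```

```text
time: 7.6
tool_pos: [0.6151, 0.0009, 0.1534]
ee_rot: [-3.141, -0.0, 1.48]
wrist_force: [-0.3, 0.6, -3.4]
width: 0.0118
t 7.6 pos [0.6151 0.0009 0.1534] yaw 84.8 F [-0.3  0.6 -3.4] M [-0.08  0.09  0.03] w 0.0118 q6 -0.0
world d mm [ -0.4   0.1 -68.9] tool units [ 0.0005 -0.0015  0.3446] turn units -0.0008
tool units in target yaw [ 0.0005 -0.0018  0.3446]
```

View pics/scene1.png

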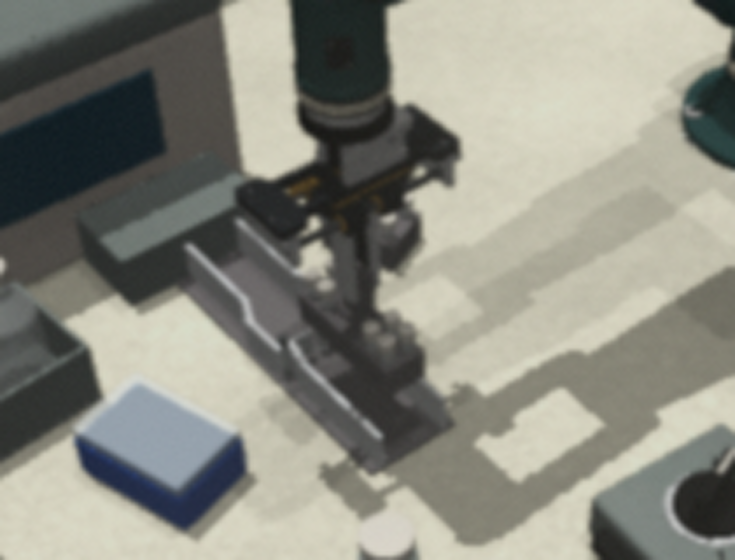

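View pics/top1.png

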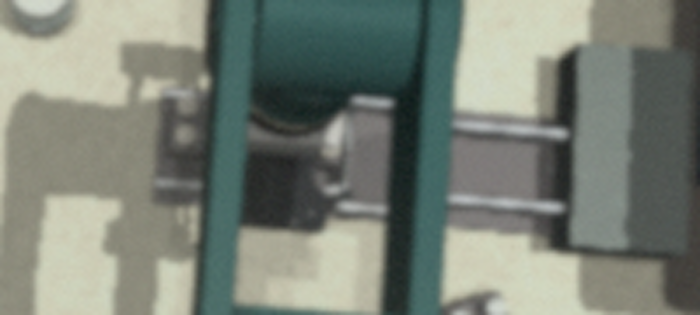

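The scene view shows the carrier at about (360,340) in the crop, held level and aligned over the lane entry. The arm covers most of the top view. Lowering now.

```bash
python3 -m crank '[[0,-0.002,0.03,0],[0,0,0.05,0],[0,0,0.06,0],[0,0,0.06,0],[0,0,0.06,0],[0,0,0.05,0],[0,0,0.03,0],[0,0,0.01,0],[0,0,0.005,0],[0,0,0,0]]'
python3 to.py .6147 .0010 .0799 84.87
```

```text
time: 8.95
tool_pos: [0.6145, 0.0012, 0.0835]
ee_rot: [3.141, -0.0, 1.48]
wrist_force: [0.5, -0.4, -2.3]
width: 0.012
t 8.95 pos [0.6145 0.0012 0.0835] yaw 84.83 F [ 0.5 -0.4 -2.3] M [-0.09  0.06 -0.01] w 0.012 q6 -0.0
world d mm [ 0.2 -0.2 -3.6] tool units [-0.001   0.001   0.0182] turn units -0.0005
tool units in target yaw [-0.001   0.001   0.0182]
```

```bash
python3 -m crank '[[0,0,0.004,0],[0,0,0.004,0],[0,0,0.003,0],[0,0,0.002,0],[0,0,0.002,0],[0,0,0.001,0],[0,0,0,0],[0,0,0,0],[0,0,0,0],[0,0,0,0]]'
python3 to.py .6147 .0010 .0799 84.87
```

```text
time: 10.2
tool_pos: [0.6142, 0.0012, 0.08]
ee_rot: [3.142, -0.0, 1.48]
wrist_force: [-0.2, 0.5, -2.2]
width: 0.0115
t 10.2 pos [0.6142 0.0012 0.08  ] yaw 84.82 F [-0.2  0.5 -2.2] M [-0.08  0.06 -0.01] w 0.0115 q6 0.0
world d mm [ 0.5 -0.2 -0.1] tool units [-0.0008  0.0025  0.0003] turn units -0.0005
tool units in target yaw [-0.0008  0.0025  0.0003]
```

I'll let it settle onto the floor by opening slightly, then regrip.

```bash
python3 -m crank '[[0,0,0,0],[0,0,0,0],[0,0,0,0],[0,0,0,0],[0,0,0,0],[0,0.002,0,0],[0,0,0,0],[0,0,0,0],[0,0,0,0],[0,0,0,0]]' 0.4
python3 to.py .6147 .0010 .0799 84.87
python3 - <<'E'
from meas import *
p,d=snap("scene",2)
cv2.imwrite("pics/scene2.png",cv2.resize(p[80:240,120:330,::-1],None,fx=3.5,fy=3.5,interpolation=cv2.INTER_CUBIC))
W=cloud("scene",d); q=reg(W,(.56,.66),(-.08,.08),(.05,.072)); print(len(q),q.mean(0), np.percentile(q[:,2],[10,50,90]))
E
```

```text
time: 11.45
tool_pos: [0.6146, 0.0012, 0.0799]
ee_rot: [3.142, -0.0, 1.481]
wrist_force: [-0.5, -0.2, 0.2]
width: 0.0282
t 11.45 pos [0.6146 0.0012 0.0799] yaw 84.83 F [-0.5 -0.2  0.2] M [-0.04  0.02  0.02] w 0.0282 q6 -0.0
world d mm [ 0.1 -0.2  0. ] tool units [-0.0012  0.0006 -0.    ] turn units -0.0004
tool units in target yaw [-0.0012  0.0006 -0.    ]
186 [0.62023881 0.01930787 0.06107696] [0.05252436 0.0621199  0.06704571]
```

View pics/scene2.png

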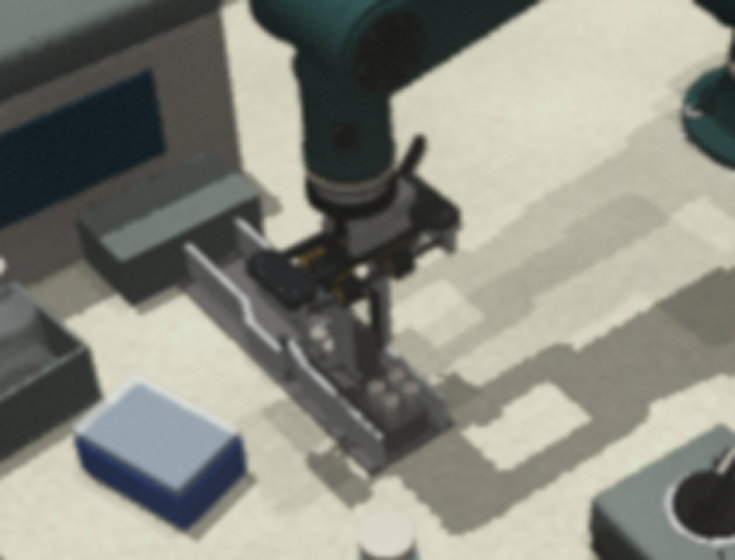

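It is seated and aligned, with tube caps at about 0.062 as expected. Regripping, then pushing along −tool x.

```bash
python3 -m crank '[[0,0,0,0],[0,0,0,0],[0,0,0,0],[0,0,0,0],[0,0,0,0],[0,0,0,0],[-0.01,0,0,0],[-0.03,0,0,0],[-0.03,0,0,0],[-0.03,0,0,0]]' 1
python3 to.py .5979 -.1853 .0800 84.87
```

```text
time: 12.75
tool_pos: [0.613, -0.0173, 0.0802]
ee_rot: [3.141, -0.004, 1.481]
wrist_force: [0.6, 6.9, 0.1]
width: 0.0119
t 12.75 pos [ 0.613  -0.0173  0.0802] yaw 84.84 F [0.6 6.9 0.1] M [ 1.39 -0.07 -0.01] w 0.0119 q6 -0.03
world d mm [ -15.1 -168.    -0.2] tool units [-8.435e-01  2.000e-04 -2.700e-03] turn units -0.0004
tool units in target yaw [-8.435e-01 -3.000e-04  8.000e-04]
```

```bash
python3 -m crank '[[-0.03,0,0,0],[-0.03,0,0,0],[-0.03,0,0,0],[-0.04,0,0,0],[-0.04,0,0,0],[-0.04,0,0,0],[-0.04,0,0,0],[-0.04,0,0,0],[-0.04,0,0,0],[-0.03,0,0,0]]' 1
python3 to.py .5979 -.1853 .0800 84.87
```

```text
time: 14.0
tool_pos: [0.6062, -0.091, 0.0798]
ee_rot: [-3.142, -0.0, 1.48]
wrist_force: [0.9, 2.2, -1.0]
width: 0.0117
t 14.0 pos [ 0.6062 -0.091   0.0798] yaw 84.81 F [ 0.9  2.2 -1. ] M [ 0.41 -0.05  0.03] w 0.0117 q6 -0.15
world d mm [ -8.3 -94.3   0.2] tool units [-0.4734  0.0013 -0.0008] turn units -0.0007
tool units in target yaw [-0.4734  0.0007 -0.0008]
```

```bash
python3 -m crank '[[-0.04,0,0,0],[-0.04,0,0,0],[-0.04,0,0,0],[-0.04,0,0,0],[-0.04,0,0,0],[-0.04,0,0,0],[-0.04,0.001,0,0],[-0.04,0,0,0],[-0.04,0,0,0],[-0.03,0,0,0]]' 1
python3 to.py .5979 -.1853 .0800 84.87
```

```text
time: 15.25
tool_pos: [0.5994, -0.1686, 0.0798]
ee_rot: [-3.142, -0.0, 1.48]
wrist_force: [0.7, 2.5, -0.8]
width: 0.0116
t 15.25 pos [ 0.5994 -0.1686  0.0798] yaw 84.81 F [ 0.7  2.5 -0.8] M [ 0.31 -0.02 -0.03] w 0.0116 q6 -0.27
world d mm [ -1.5 -16.7   0.2] tool units [-0.0837  0.0001 -0.0008] turn units -0.0006
tool units in target yaw [-0.0837  0.     -0.0008]
```

```bash
python3 -m crank '[[-0.015,0,0,0],[-0.015,0,0,0],[-0.01,0,0,0],[-0.01,0,0,0],[-0.01,0,0,0],[-0.005,0,0,0],[-0.005,0,0,0],[0,0,0,0],[0,0,0,0],[0,0,0,0]]' 1
python3 to.py .5979 -.1853 .0800 84.87
```

```text
time: 16.5
tool_pos: [0.5981, -0.1822, 0.0798]
ee_rot: [-3.141, 0.0, 1.48]
wrist_force: [-0.2, -0.3, -2.0]
width: 0.0118
t 16.5 pos [ 0.5981 -0.1822  0.0798] yaw 84.82 F [-0.2 -0.3 -2. ] M [-0.1   0.07  0.03] w 0.0118 q6 -0.3
world d mm [-0.2 -3.1  0.2] tool units [-0.0153  0.0002 -0.001 ] turn units -0.0005
tool units in target yaw [-0.0153  0.0002 -0.001 ]
```

The spring force is gone, so the leaves are behind the carrier. Creeping to the stop.

```bash
python3 -m crank '[[-0.005,0,0,0],[-0.005,0,0,0],[-0.004,0,0,0],[-0.003,0,0,0],[-0.002,0,0,0],[0,0,0,0],[0,0,0,0],[0,0,0,0],[0,0,0,0],[0,0,0,0]]' 1
python3 to.py .5979 -.1853 .0800 84.87
```

```text
time: 17.75
tool_pos: [0.5979, -0.1855, 0.0799]
ee_rot: [-3.141, -0.001, 1.481]
wrist_force: [-0.7, 3.4, -1.0]
width: 0.0119
t 17.75 pos [ 0.5979 -0.1855  0.0799] yaw 84.84 F [-0.7  3.4 -1. ] M [ 0.51  0.14 -0.04] w 0.0119 q6 -0.3
world d mm [0.  0.2 0.1] tool units [ 0.0012  0.0001 -0.0006] turn units -0.0004
tool units in target yaw [ 0.0012  0.0001 -0.0006]
```

```bash
python3 -m crank '[[-0.002,0,0,0],[-0.002,0,0,0],[-0.002,0,0,0],[0,0,0,0],[0,0,0,0],[0,0,0,0],[0,0,0,0],[0,0,0,0],[0,0,0,0],[0,0,0,0]]' 1
python3 to.py .5979 -.1853 .0800 84.87
```

```text
time: 19.0
tool_pos: [0.5979, -0.1857, 0.08]
ee_rot: [-3.141, -0.002, 1.481]
wrist_force: [-1.2, 5.7, 0.6]
width: 0.0114
t 19.0 pos [ 0.5979 -0.1857  0.08  ] yaw 84.86 F [-1.2  5.7  0.6] M [ 1.14  0.17 -0.02] w 0.0114 q6 -0.3
world d mm [ 0.   0.4 -0. ] tool units [0.0019 0.     0.0001] turn units -0.0001
tool units in target yaw [0.0019 0.     0.0001]
```

It is firmly against the stop: 1.2 mm commanded gave 0.2 mm of motion, and the force rose to 5.7 N. Releasing and lifting.

```bash
python3 -m crank '[[0,0,0,0],[0,0,0,0],[0,0,0,0],[0,0,0,0],[0,0,0,0],[0,0,-0.05,0],[0,0,-0.1,0],[0,0,-0.15,0],[0,0,-0.15,0],[0,0,-0.1,0]]' 0.2
python3 to.py .517 .321 .073 191.9
python3 - <<'E'
from meas import *
p,d=snap("scene",3)
cv2.imwrite("pics/scene3.png",cv2.resize(p[80:240,120:330,::-1],None,fx=3.5,fy=3.5,interpolation=cv2.INTER_CUBIC))
E
```

```text
time: 20.25
tool_pos: [0.5987, -0.1874, 0.1941]
ee_rot: [3.137, 0.001, 1.481]
wrist_force: [-0.6, 0.4, 0.1]
width: 0.0373
t 20.25 pos [ 0.5987 -0.1874  0.1941] yaw 84.83 F [-0.6  0.4  0.1] M [-0.05  0.08  0.09] w 0.0373 q6 -0.3
world d mm [ -81.7  508.4 -121.1] tool units [ 2.4956 -0.6387  0.5987] turn units -1.1897
tool units in target yaw [-0.1245  2.5715  0.6053]
```

View pics/scene3.png

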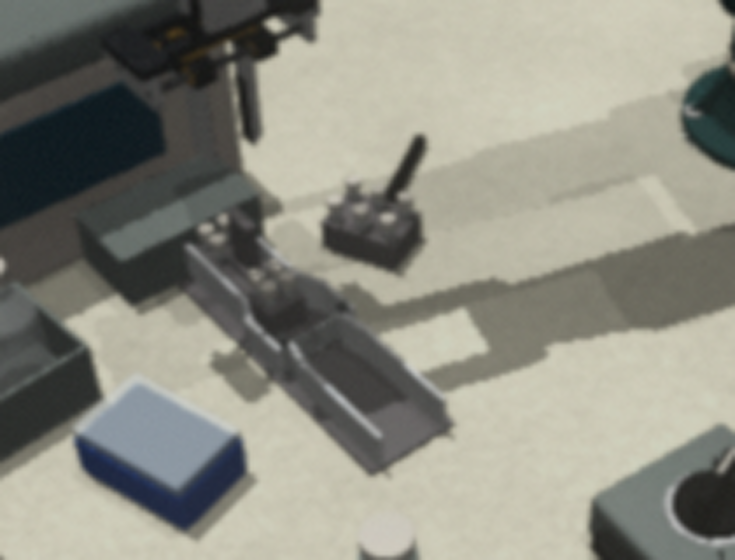

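The scene view shows the carrier at the lane's end (235,270), with the gate seam visible at about (320,335). Next is the knob. I'll verify the gate from above on the way.

```bash
python3 -m crank '[[0.2,-0.06,0,0],[0.25,-0.064,0,0],[0.26,-0.064,0,0],[0.26,-0.064,0,0],[0.26,-0.064,0,0],[0.26,-0.064,0,0],[0.26,-0.064,0,0],[0.26,-0.064,0,0],[0.26,-0.064,0,0],[0.22,-0.06,0,0]]' -1
python3 -m crank '[[0,0,0,-0.11],[0,0,0,-0.118],[0,0,0,-0.118],[0,0,0,-0.118],[0,0,0,-0.118],[0,0,0,-0.118],[0,0,0,-0.118],[0,0,0,-0.118],[0,0,0,-0.118],[0,0,0,-0.118]]'
python3 to.py .517 .321 .073 191.9
python3 - <<'E'
from meas import *
for n in("top","scene"):
    p,d=snap(n,4); W=cloud(n,d)
    cv2.imwrite(f"pics/{n}4.png",cv2.resize(p[150:270,240:440,::-1] if n=="top" else p[80:240,120:330,::-1],None,fx=3.5,fy=3.5,interpolation=cv2.INTER_CUBIC))
    q=reg(W,(.55,.64),(-.26,-.1),(.09,.125)); print(n,"handle",len(q),fitrect(q) if len(q) else 0,np.median(q[:,2]),"expect .5979 -.1853 .106")
    q=reg(W,(.585,.635),(-.12,-.04),(.025,.048)); print("gate",len(q),pca(q))
E
```

```text
time: 21.55
tool_pos: [0.5164, 0.3224, 0.1909]
ee_rot: [3.14, -0.001, 1.481]
wrist_force: [0.8, -0.0, 0.9]
width: 0.0944
time: 22.8
tool_pos: [0.5169, 0.3204, 0.1909]
ee_rot: [3.141, 0.001, -2.956]
wrist_force: [0.2, -0.4, 0.6]
width: 0.0941
t 22.8 pos [0.5169 0.3204 0.1909] yaw -169.34 F [ 0.2 -0.4  0.6] M [-0.02 -0.04 -0.04] w 0.0941 q6 -1.3
world d mm [ 1.000e-01  6.000e-01 -1.179e+02] tool units [-1.000e-04  2.500e-03  5.895e-01] turn units -0.0138
tool units in target yaw [-0.0009  0.0027  0.5895]
top handle 78 (array([ 0.5985, -0.1858]), array([0.037 , 0.0123]), 84.04) 0.10470226923406523 expect .5979 -.1853 .106
gate 30 (array([ 0.6109, -0.0803]), array([-0.9977, -0.0682]), np.float64(-176.09))
scene handle 55 (array([ 0.5987, -0.1838]), array([0.0366, 0.0137]), 85.16) 0.10350161449400697 expect .5979 -.1853 .106
gate 60 (array([ 0.6047, -0.0876]), array([0.456, 0.89 ]), np.float64(62.87))
```

View pics/scene4.png

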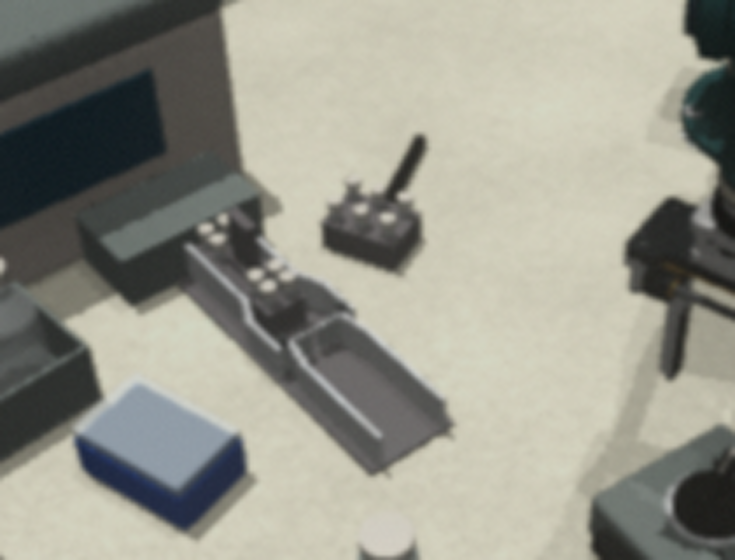

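View pics/top4.png

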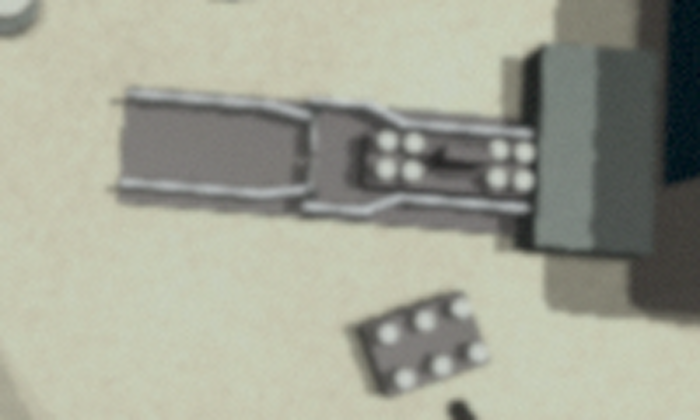

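Both views show the carrier against the stop and the gate shut (top crop at (308,150)). I'll descend on the knob.

```bash
python3 -m crank '[[0,0.003,0.03,-0.014],[0,0,0.06,0],[0,0,0.08,0],[0,0,0.09,0],[0,0,0.09,0],[0,0,0.09,0],[0,0,0.07,0],[0,0,0.05,0],[0,0,0.02,0],[0,0,0,0]]'
python3 to.py .517 .321 .073 191.9
```

```text
time: 24.15
tool_pos: [0.5168, 0.321, 0.074]
ee_rot: [3.141, 0.0, -2.94]
wrist_force: [-0.4, 0.7, 0.0]
width: 0.094
t 24.15 pos [0.5168 0.321  0.074 ] yaw -168.44 F [-0.4  0.7  0. ] M [ 0.06 -0.06 -0.01] w 0.094 q6 -1.31
world d mm [ 0.2  0.  -1. ] tool units [-0.0009 -0.0002  0.0051] turn units -0.0037
tool units in target yaw [-0.0009 -0.0002  0.0051]
```

```bash
python3 -m crank '[[0,0,0.004,-0.002],[0,0,0,0],[0,0,0,0],[0,0,0,0],[0,0,0,0],[0,0,0,0],[0,0,0,0],[0,0,0,0],[0,0,0,0],[0,0,0,0]]' 1
python3 to.py .517 .321 .073 119.9
```

```text
time: 25.4
tool_pos: [0.5167, 0.3211, 0.0731]
ee_rot: [3.141, 0.0, -2.937]
wrist_force: [-0.4, 0.6, -0.8]
width: 0.0139
t 25.4 pos [0.5167 0.3211 0.0731] yaw -168.25 F [-0.4  0.6 -0.8] M [0.17 0.05 0.03] w 0.0139 q6 -1.31
world d mm [ 0.3 -0.1 -0.1] tool units [-0.0015 -0.001   0.0005] turn units 0.7983
tool units in target yaw [-0.0015  0.0012  0.0005]
```

Gripped at 13.9 mm with negligible side force. Turning 72° clockwise (+0.8).

```bash
python3 -m crank '[[0,0,0,0.05],[0,0,0,0.1],[0,0,0,0.1],[0,0,0,0.1],[0,0,0,0.1],[0,0,0,0.1],[0,0,0,0.1],[0,0,0,0.1],[0,0,0,0.05],[0,0,0,0]]'
python3 to.py .517 .321 .073 119.9
```

```text
time: 26.65
tool_pos: [0.5162, 0.3202, 0.0731]
ee_rot: [-3.14, 0.001, 2.091]
wrist_force: [-1.5, -2.2, 1.8]
width: 0.0141
t 26.65 pos [0.5162 0.3202 0.0731] yaw 119.79 F [-1.5 -2.2  1.8] M [-0.4   0.33  0.02] w 0.0141 q6 -0.06
world d mm [ 0.8  0.8 -0.1] tool units [0.0017 0.0054 0.0005] turn units -0.0012
tool units in target yaw [0.0017 0.0054 0.0005]
```

Turned 71.96°. Releasing, lifting, then moving aside.

```bash
python3 -m crank '[[0,0,0,0],[0,0,0,0],[0,0,0,0],[0,0,0,0],[0,0,0,0],[0,0,0,0],[0,0,-0.05,0],[0,0,-0.1,0],[0,0,-0.15,0],[0,0,-0.15,0]]' -0.2
python3 -m crank '[[0,0,-0.1,0],[0.1,0.1,-0.1,0],[0.15,0.15,0,0],[0.15,0.15,0,0],[0.15,0.15,0,0],[0.15,0.15,0,0],[0.1,0.1,0,0],[0,0,0,0],[0,0,0,0],[0,0,0,0]]'
python3 - <<'E'
from meas import *
for n in("top","scene"):
    p,d=snap(n,5); W=cloud(n,d)
    cv2.imwrite(f"pics/{n}5.png",p[:,:,::-1])
    cv2.imwrite(f"pics/{n}5k.png",cv2.resize(p[180:270,140:230,::-1] if n=="top" else p[190:270,270:370,::-1],None,fx=6,fy=6,interpolation=cv2.INTER_CUBIC))
    q=reg(W,(.45,.57),(.25,.38),(.09,.102)); print(n,"bar",len(q),pca(q),fitrect(q),"expect 119.9 from 191.9")
    q=reg(W,(.55,.64),(-.26,-.1),(.09,.125)); print("handle",fitrect(q),np.median(q[:,2]))
E
```

```text
time: 27.9
tool_pos: [0.5167, 0.321, 0.1647]
ee_rot: [3.141, -0.0, 2.09]
wrist_force: [0.0, -0.2, -0.8]
width: 0.056
time: 29.15
tool_pos: [0.5764, 0.538, 0.2045]
ee_rot: [3.141, 0.0, 2.089]
wrist_force: [0.4, 0.6, 0.3]
width: 0.0565
top bar 130 (array([0.5166, 0.3206]), array([-0.5018,  0.865 ]), np.float64(120.12)) (array([0.5168, 0.321 ]), array([0.0141, 0.0641]), 30.5) expect 119.9 from 191.9
handle (array([ 0.5984, -0.1856]), array([0.0362, 0.0122]), 86.84) 0.10562273583491644
scene bar 112 (array([0.5172, 0.3225]), array([-0.4925,  0.8703]), np.float64(119.5)) (array([0.5161, 0.3216]), array([0.0176, 0.0635]), 28.7) expect 119.9 from 191.9
handle (array([ 0.5992, -0.1851]), array([0.0135, 0.039 ]), 0.06) 0.1032128318085116
```

View pics/top5k.png

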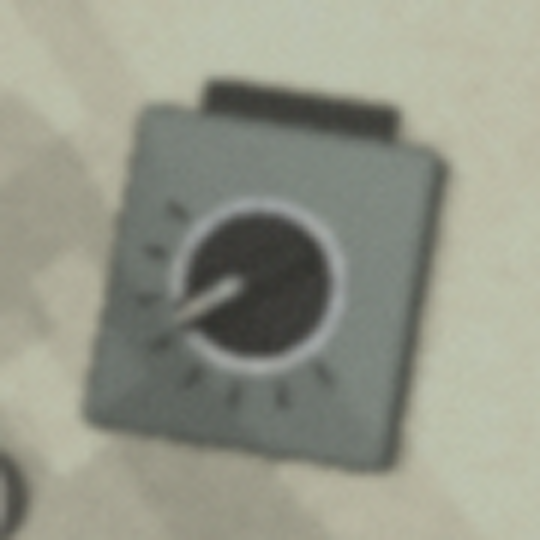

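View pics/top5.png

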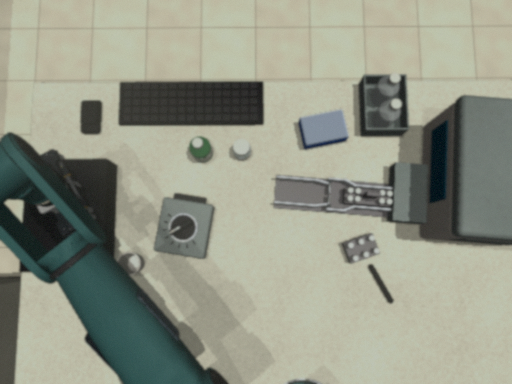

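View pics/scene5.png

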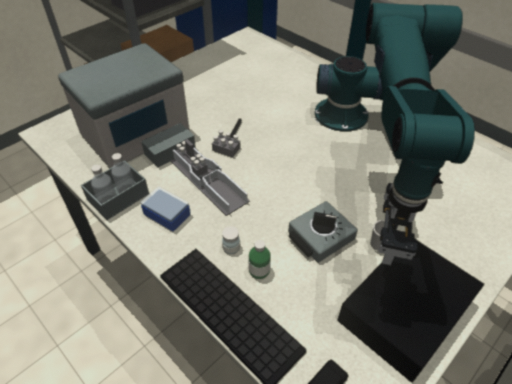

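The pointer is at tick 5 (it was at tick 2), and the bar turned from 191.9° to about 120°. I'll check that bystanders haven't moved and the gripper is clear of the black box, then hand in.

```bash
python3 - <<'E'
from meas import *
p0,d0=load("top");p5,d5=load("top",5); W=cloud("top",d0); print("black box height",np.median(W[180:260,40:100,2]))
df=(np.abs(d5-d0)>.012)&(d0>0)&(d5>0); df=cv2.morphologyEx(df.astype(np.uint8),cv2.MORPH_OPEN,np.ones((3,3)))
n,l,s,c=cv2.connectedComponentsWithStats(df); print([tuple(int(k) for k in r) for r in s[1:]])
o=robot.get_obs(); print(o['wrist_force'].round(1),o['time'],np.abs(o['qvel']).max())
robot.close_job()
E
```

```text
black box height 0.08992884934357526
[(0, 132, 228, 252, 19667), (343, 187, 49, 20, 787), (176, 215, 7, 9, 53), (184, 219, 9, 8, 49), (169, 226, 9, 9, 57), (179, 229, 7, 10, 61), (256, 238, 47, 28, 740), (10, 366, 53, 18, 691)]
[ 0.2 -0.3 -0.1] 29.25 0.005357403618442383
the job is handed in; nothing more can be done
```

The carrier is home in the lane with the gate shut behind it, and the selector knob stands three clicks clockwise of where it started. I handed the job in at 29.3 s of the 61 s allowed.

**Carrier:** I gripped it by the handle, set it down in the entry, gripped it again and pushed it through the gate. At the stop, 1.2 mm of commanded motion gave only 0.2 mm and the push force rose to 5.7 N. After I let go, both cameras put the handle within about 2 mm of the expected home point, upright, with the gate closed.

**Knob:** I turned it 72° clockwise and let go. The bar went from about 192° to 119.5–120.1°, and the pointer from tick 2 to tick 5.

**Bystanders:** Before and after depth images differ only at the carrier's old and new places, at the knob, and where the arm and its shadowed view fall. The arm hid part of the area near the beaker, so that one was checked only by eye. At hand-in the wrist force was close to zero.

**Disagreements:** One depth fit of the gate, in the scene view after loading, came out skewed because the sampled area picked up other surfaces. I took the gate as closed from the top-view fit and both pictures instead. The handle top also read up to 3 mm low in the scene camera's depth; the last top-view reading was within 1 mm of what it should be.

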